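# Pin the knee of a wooden puppet

## Task

Take the red-handled knee pin out of its stand and thread it down through the puppet's knee - upper cheek, the brass bush in the shin's tongue, lower cheek - until its brass flange sits fully home, flush on the upper cheek, then let go of it. The bush is set off-centre, so its hole starts a few millimetres out of line with the cheeks: feel for it gently and coax the shin over into line rather than forcing the pin, because the wood marks if pressed hard (25 N). Leave the glue bottle, the spool and the paint tin where they stand.

Things in the scene. Friction and masses are not known exactly. Their poses are not given: they have to be found in the camera images.
- pin_grip (a point): point on the pin's axis to grip, 30 mm above its flange's underside, 92 mm above its tip. The pin (0.1 to 0.2 kg) stands upright, z up: red round handle 18 mm diameter, 44 mm tall, on a brass flange 30 mm diameter, 6 mm thick; below it a steel shoulder 17 mm diameter, 10 mm long, then a steel shaft 10 mm diameter, blunt end. This point is 20 mm below the handle's top
- pin_seat (a point): centre of the underside of the pin's brass flange (the face that must sit on the upper cheek), z along the pin upward; the shaft's blunt tip is 62 mm below it
- pin_tip (a point): centre of the blunt lower end of the pin's shaft, z along the pin upward
- knee_upper (a point): centre of the hole in the upper cheek of the knee fork, on the cheek's top face (86 mm above the table). z up, x from the thigh (natural wood, strapped, fixed) towards the shin (darker wood, blue shoe). The upper cheek is 60 x 56 mm, 14 mm thick; its hole is wide, 20 mm, and takes the pin's 17 mm shoulder
- knee_lower (a point): centre of the hole in the lower cheek, on that cheek's top face, 42 mm straight below knee_upper, same axes. Hole 11.6 mm diameter, 14 mm deep, open below (room for the 6 mm by which the pin comes out)
- stand_hole0 (a point): centre of the mouth of the 20 mm hole in the pin stand, on the top face of the dark wooden block, 70 x 70 mm and 75 mm tall, fixed; the pin hangs in it by its flange
- glue_mid (a point): middle of the blue glue bottle, 50 mm diameter, 130 mm tall, leave alone
- spool_mid (a point): middle of the blue thread spool, 44 mm diameter, 45 mm tall, leave alone
- paint_mid (a point): middle of the small aluminium paint tin, 60 mm diameter, 70 mm tall, leave alone
- knee_mid (a point): point on the cheeks' axis (fixed) level with the top of the bush, 18 mm below knee_upper. The brass bush, 32 mm wide, 20 mm thick, pressed tight into the shin's tongue, lies 4 mm clear of each cheek; its 11.6 mm hole is off this axis by 3.3 to 5.1 mm (mostly about 4.2) in any direction, unmeasured. The shin lies on felt: about 5 N sideways at the bush shifts it up to 6 mm any way; it stays where left
Not all that is in view belongs to the job. There is more than one size of the part that bears pin_grip; the job needs the larger. Leave any orange look-alike of the part that bears stand_hole0 alone.

How it is judged:
By the outcome, as a careful person would: the job done as asked, in the order asked, and still so for the second after the job is handed in, with the robot touching nothing.
It also fails if it takes over 64 s, if anything falls off the work surface, if the arm or the gripper's body presses on something with over 40 N, if the wrist force passes 120 N, or if a joint passes its speed limit or range.

## Robot

A 7-joint arm with a two-finger parallel gripper is mounted at the origin on the work surface. World frame = base frame: x ahead of the robot, y to its left, z up, the work surface at z = 0. Lengths are in m, angles in rad, forces in N, time in s.
With the tool pointing down it reaches from about 0.4 to 0.85 m from the base axis. Payload 10.4 kg.
Tool frame: the origin (TCP) lies at the very end of the fingers, on their centre line; the grasp point (between the pads) lies 19 mm behind it (r.pinch_z is the distance from the TCP to the grasp point, in m); z points along the fingers, y is the line along which they close (so a half turn about z gives the same grasp; the last joint's range is limited). The gripper opens to 87 mm and grips with 3 to 60 N. Pads are 19 mm wide; open, the fingers measure 117 mm over their backs; the gripper's body (75 mm by 190 mm) begins 51 mm behind the grasp point.
Start: joints at [1.327, 0.332, -0.065, 1.46, 0.022, 1.35, -0.088], TCP at [0.137, -0.61, 0.223] pointing down, gripper open.
Joint ranges: [-2.6, 2.6], [-0.5, 2.12], [-1.47, 1.34], [0.16, 2.42], [-1.27, 4.41], [0.06, 2.06], [-2.6, 2.6]. Speed limits (rad/s): [2.22, 2.22, 2.79, 2.79, 3.14, 3.14, 3.14].

## Interface

Orientations are given as a unit quaternion [x, y, z, w].
In Python, from bench import sensors, vision, r gives the robot as it stands.
- The arm moves only by the shell command python3 -m crank 'ROWS' [OPENING] [FORCE]. ROWS is JSON, a list of rows, each a list of 2 entries, a list of its own where there are three numbers: the shift along the tool's x, y, z normalised to -1 to 1, where 1 is 3 cm, then the turn about the tool's z normalised to -1 to 1, where 1 is 8 degrees. A call has 1 to 12 rows; each row shifts and turns the commanded pose from where the row before left it, along the tool's axes as they then stand; what a row does not reach is not made up. A row lasts 1/8 s, in which the tool goes at most 62.5 mm and 10.7 degrees, less where a joint would pass 70% of its speed; a pose out of reach is approached as far as the arm can. A call with a number of a shift or a turn outside -1 to 1 is refused whole. A call with a gripper value outside its range is refused whole. OPENING is the opening, from 0 (shut) to 1 (fully open), set as the call begins (- or left out, the last holds). The fingers move at their own pace and stop on an object; FORCE is the grip in N (left out, the last holds). Time passes only in rows, so rows that do not move let the fingers close. It gives the time, the measured TCP pose, the force, the opening and the grip force at its end, in the units of the state.
- sensors.read_state(): the state, without advancing time (a new reading comes with each control period).
- vision.camera(name): name is "scene" or "top" or "wrist"; returns the picture (420x560x3 uint8, red, green, blue); there is no depth.
- vision.camera_model(name): a dict with "vertical_fov" (degrees; the focal length in pixels is half the picture's height over the tangent of half this angle, whatever the lens; pixels are square), "cx", "cy" (the principal point, pixels), "camera_from_world" (4x4, takes a point from world to camera coordinates); the wrist camera has in their place "hand_eye" (4x4, takes a point from camera to tool coordinates, whose origin is the TCP and whose axes are the flange's). Camera axes: x right, y down, z forward; pixel columns grow to the right and rows downward; lengths in m; the calibration is good to about 2 mm. A picture is of the moment at which its call begins: read the wrist's pose just before it. camera_model takes no time and is no camera call.
- r.close_job(): hands the job in; it is judged then, once.
The state is a dict: "time": time; "joint_positions": joint angles; "joint_vel": joint speeds; "joint_torque": joint torques, N m; "ee_pos": TCP position; "eef_rot": TCP orientation; "ft_force": force on the tool from outside, world axes, zero at the start; "torque": the same for the moment, N m; "width": finger opening in m; "grip_force": force on a finger pad.
Only numpy, scipy, OpenCV 4.12 (cv2) and the standard library are available. Lean on these libraries where they do the work, as an engineer would, in place of code of your own. Each camera call takes 0.05 s, during which the arm holds its last target. There are 200 camera calls.

## Working session

There is one attempt and no reset: what is moved stays moved. The work goes in short steps, Python scripts to look and compute and a shell command to move; the robot and the scene stay as the last step left them, time stands still between calls to the robot, and variables do not carry over. Pictures are saved under pics/ and viewed, at most 10 in all, crops included, and the job is handed in when it is done.

```bash
ls; mkdir -p pics
python3 - <<'E'
from bench import sensors, vision, r
import cv2,json,numpy as np
s=sensors.read_state();print({k:np.round(v,4).tolist() for k,v in s.items()})
ims=[]
for n in("scene","top"):
    im=vision.camera(n);cv2.imwrite(f"pics/{n}0.png",im[:,:,::-1]);m=vision.camera_model(n);print(n,{k:np.round(v,4).tolist() for k,v in m.items()})
m=vision.camera_model("wrist");print({k:np.round(v,4).tolist() for k,v in m.items()})
E
```

```text
pics
{'time': 0.0, 'joint_positions': [1.3274, 0.3329, -0.0647, 1.461, 0.0216, 1.3499, -0.0885], 'joint_vel': [0.001, 0.0001, 0.0005, -0.0006, -0.0006, -0.0006, 0.0021], 'joint_torque': [0.0006, -62.3255, 0.0251, -38.9909, -0.0613, 0.0397, 0.0001], 'ee_pos': [0.1368, -0.6094, 0.2217], 'eef_rot': [0.9939, 0.1102, -0.0001, -0.0008], 'ft_force': [0.0291, -0.3211, 0.1005], 'torque': [0.0522, 0.0229, -0.0115], 'grip_force': 0.0, 'width': 0.0867}
scene {'vertical_fov': 49.5149, 'cx': 283.8275, 'cy': 210.4075, 'camera_from_world': [[-0.8664, 0.499, -0.0189, 0.4575], [0.2827, 0.459, -0.8423, -0.099], [-0.4116, -0.7351, -0.5387, 1.174], [0.0, 0.0, 0.0, 1.0]]}
top {'vertical_fov': 46.8406, 'cx': 284.6765, 'cy': 214.0344, 'camera_from_world': [[-0.0013, -0.9999, 0.0169, 0.0629], [-0.9809, -0.002, -0.1944, 0.5655], [0.1944, -0.0168, -0.9808, 0.8456], [0.0, 0.0, 0.0, 1.0]]}
{'vertical_fov': 63.0777, 'cx': 282.6224, 'cy': 211.088, 'hand_eye': [[-0.0006, -0.9658, -0.2593, 0.0699], [1.0, -0.0005, -0.0004, 0.0014], [0.0003, -0.2593, 0.9658, -0.1633], [0.0, 0.0, 0.0, 1.0]]}
```

View pics/scene0.png

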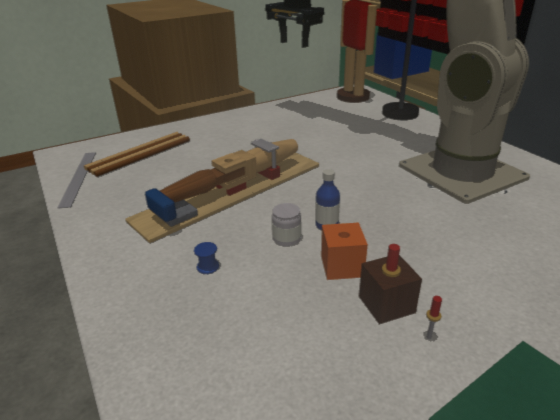

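View pics/top0.png

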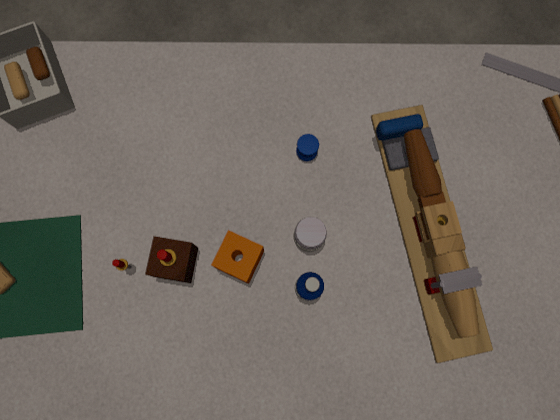

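Top view: the larger pin stands in the dark stand at (168,257), with the small look-alike pin at (120,264) and the orange block at (238,257). The spool is at (308,148), the tin at (311,233) and the glue at (311,286). The knee hole is at about (443,220). The pin in the dark stand fits the description, because it hangs in the dark block and is bigger. I'll confirm it in an enlarged crop and measure.

```bash
cat > h.py <<'E'
from bench import sensors, vision, r
import numpy as np, cv2
from scipy.spatial.transform import Rotation as R
def cam(n,pose=None):
    m=vision.camera_model(n); f=210/np.tan(np.radians(m["vertical_fov"])/2)
    if n=="wrist":
        s=pose or sensors.read_state(); T=np.eye(4);T[:3,:3]=R.from_quat(s["eef_rot"]).as_matrix();T[:3,3]=s["ee_pos"]
        W=T@np.array(m["hand_eye"])
    else: W=np.linalg.inv(np.array(m["camera_from_world"]))
    return f,m["cx"],m["cy"],W
def ray(c,u,v):
    f,cx,cy,W=c; d=W[:3,:3]@[(u-cx)/f,(v-cy)/f,1]; return W[:3,3],d/np.linalg.norm(d)
def plane(c,u,v,z):
    o,d=ray(c,u,v); return o+d*(z-o[2])/d[2]
def tri(rs):
    A=sum(np.eye(3)-np.outer(d,d) for o,d in rs); b=sum((np.eye(3)-np.outer(d,d))@o for o,d in rs); return np.linalg.solve(A,b)
def proj(c,p):
    f,cx,cy,W=c; q=np.linalg.inv(W)@np.append(p,1); return np.round([cx+f*q[0]/q[2],cy+f*q[1]/q[2]],1)
def red(im,hmax=8,smin=150,vmin=50):
    h=cv2.cvtColor(im,cv2.COLOR_RGB2HSV); return (((h[...,0]<hmax)|(h[...,0]>172))&(h[...,1]>smin)&(h[...,2]>vmin)).astype(np.uint8)
E
python3 - <<'E'
from h import *
t=cv2.imread("pics/top0.png");s=cv2.imread("pics/scene0.png")
a=cv2.resize(t[225:295,90:270],(800,311),interpolation=cv2.INTER_CUBIC)
b=cv2.resize(s[225:345,310:460],(375,285),interpolation=cv2.INTER_CUBIC)
c=cv2.resize(t[180:270,390:500],(348,285),interpolation=cv2.INTER_CUBIC)
o=np.zeros((600,800,3),np.uint8);o[:311]=a;o[312:597,:375]=b;o[312:597,380:728]=c
cv2.imwrite("pics/crop1.png",o)
ct,cs=cam("top"),cam("scene")
for n,im in(("top",t),("scene",s)):
    k,l,st,cen=cv2.connectedComponentsWithStats(red(im[:,:,::-1].copy()))
    for i in range(1,k):
        if st[i,4]>15: print(n,st[i].tolist(),cen[i].round(1))
print("pin flange",plane(ct,168,257,.08),plane(cs,391,269,.08))
print("knee",plane(ct,443,220,.086),proj(cs,plane(ct,443,220,.086)))
E
```

```text
top [156, 249, 12, 13, 101] [161.7 254.3]
top [113, 260, 7, 7, 41] [116.1 262.6]
top [428, 277, 12, 17, 94] [432.6 285.2]
scene [343, 0, 28, 50, 1062] [355.1  23.6]
scene [417, 0, 30, 8, 147] [433.8   2.2]
scene [515, 0, 8, 16, 89] [518.3   6.4]
scene [376, 8, 34, 24, 618] [392.2  19.1]
scene [413, 14, 35, 29, 713] [430.4  27.9]
scene [387, 245, 12, 26, 169] [392.9 257.6]
scene [431, 296, 10, 21, 122] [435.8 306. ]
pin flange [0.48269377 0.26977641 0.08      ] [0.48298887 0.27061271 0.08      ]
knee [ 0.54894332 -0.22104329  0.086     ] [228.2 160. ]
```

View pics/crop1.png

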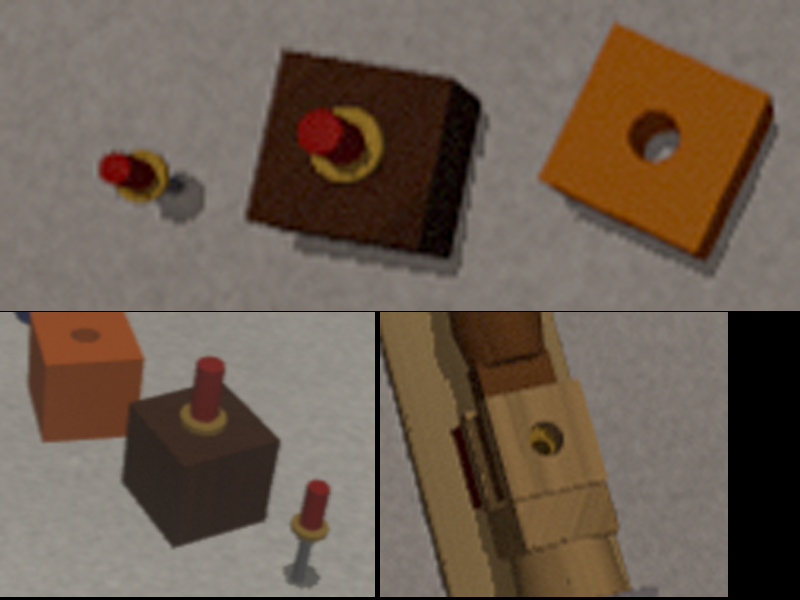

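Confirmed: the large pin is in the dark stand at about (0.483, 0.270). The knee hole is at about (0.549, -0.221), and brass shows through it. First I'll move the wrist camera over the knee to see the bush.

```bash
python3 -m crank '[[[0.99,-0.69,0],0],[[0.99,-0.69,0],0],[[0.99,-0.69,0],0],[[0.99,-0.69,0],0],[[0.99,-0.69,0],0],[[0.99,-0.69,0],0],[[0.99,-0.69,0],0],[[0.99,-0.69,0],0],[[0.99,-0.69,0],0],[[0.99,-0.69,0],0],[[0.99,-0.69,0],0],[[0.99,-0.69,0],0]]' 1 && python3 -m crank '[[[0.99,-0.69,0],0],[[0.99,-0.69,0],0],[[0,0,0],0],[[0,0,0],0]]'
python3 - <<'E'
from h import *
s=sensors.read_state();im=vision.camera("wrist");cv2.imwrite("pics/w1.png",im[:,:,::-1])
c=cam("wrist",s);u,v=proj(c,[.549,-.221,.086]);print(u,v,s["ee_pos"],s["eef_rot"])
u,v=int(u),int(v)
cv2.imwrite("pics/w1c.png",cv2.resize(im[max(0,v-50):v+50,u-65:u+65,::-1],(780,600),interpolation=cv2.INTER_CUBIC));print(u-65,max(0,v-50))
E
```

```text
time: 1.6
ee_pos: [0.4307, -0.2884, 0.2223]
eef_rot: [0.994, 0.11, -0.0, -0.0]
ft_force: [0.2, -0.3, 0.7]
width: 0.0874
grip_force: 0.0
time: 2.1
ee_pos: [0.4786, -0.2365, 0.2222]
eef_rot: [0.994, 0.11, -0.0, 0.0]
ft_force: [-0.4, -0.6, 0.1]
width: 0.0871
grip_force: 0.0
281.3 116.4 [ 0.47859615 -0.23653223  0.22222327] [ 9.93930675e-01  1.10007524e-01 -3.95730390e-04  2.15133106e-05]
216 66
```

View pics/w1c.png

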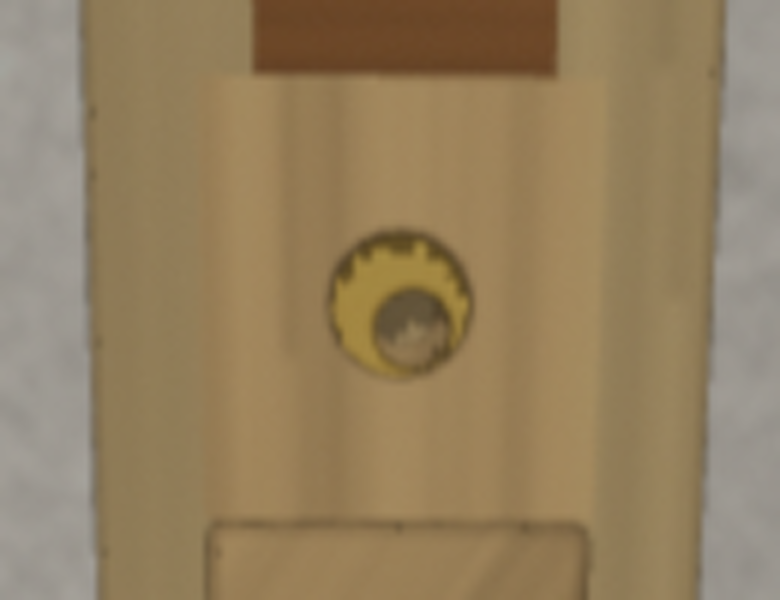

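The crop shows the upper-cheek hole at crop (400,304), with the bush hole inside it at about (412,326), offset toward the thigh. I'll work out the positions and the moves to the pin.

Run:
```python
from h import *
s=sensors.read_state();c=cam("wrist",s)
P=lambda x,y,z:plane(c,216+x/6,66+y/6,z)
k=P(400,304,.086);b=P(412,326,.068);print("knee",k,"bush",b,"off",(b-k)*1e3)
print("shin dir",(P(405,73,.086)-P(398,522,.086)))
M=R.from_quat(s["eef_rot"]).as_matrix();print("to above pin - tool frame",M.T@(np.array([.483,.270,.222])-s["ee_pos"])*1e3,"standoff for view: TCP back .07")
```

```text
knee [ 0.54888217 -0.22267842  0.086     ] bush [ 0.54628582 -0.22509224  0.068     ] off [ -2.59635196  -2.41381654 -18.        ]
shin dir [0.05958537 0.01225879 0.        ]
to above pin - tool frame [ 1.14846110e+02 -4.93806290e+02  1.65841354e-01] standoff for view: TCP back .07
```

```bash
python3 -m crank '[[[0.09,-0.97,0],0],[[0.09,-0.97,0],0],[[0.09,-0.97,0],0],[[0.09,-0.97,0],0],[[0.09,-0.97,0],0],[[0.09,-0.97,0],0],[[0.09,-0.97,0],0],[[0.09,-0.97,0],0],[[0.09,-0.97,0],0],[[0.09,-0.97,0],0],[[0.09,-0.97,0],0],[[0.09,-0.97,0],0]]' >/dev/null && python3 -m crank '[[[0.09,-0.97,0],0],[[0.09,-0.97,0],0],[[0.09,-0.97,0],0],[[0.09,-0.97,0],0],[[0.09,-0.97,0],0],[[0,0,0],0],[[0,0,0],0]]'
python3 - <<'E'
from h import *
s=sensors.read_state();im=vision.camera("wrist");cv2.imwrite("pics/w2.png",im[:,:,::-1])
c=cam("wrist",s);M=R.from_quat(s["eef_rot"]).as_matrix()
k,l,st,cen=cv2.connectedComponentsWithStats(red(im))
for i in range(1,k):
    if st[i,4]>30:
        p=plane(c,*cen[i],.125);print(st[i].tolist(),cen[i].round(1),p.round(4),(M.T@(p-s["ee_pos"])*1e3).round(1))
h=cv2.cvtColor(im,cv2.COLOR_RGB2HSV);y=((h[...,0]>15)&(h[...,0]<35)&(h[...,1]>110)).astype(np.uint8)
k,l,st,cen=cv2.connectedComponentsWithStats(y)
for i in range(1,k):
    if st[i,4]>100:
        x,yy,w,hh,_=st[i];p=plane(c,x+w/2-.5,yy+hh/2-.5,.081);print("fl",st[i].tolist(),p.round(4),(M.T@(p-s["ee_pos"])*1e3).round(1))
print(np.mean(sensors.read_state()["ft_force"]))
E
```

```text
time: 4.53
ee_pos: [0.416, 0.2553, 0.2223]
eef_rot: [0.994, 0.109, -0.0, 0.0]
ft_force: [0.5, -0.7, -0.1]
width: 0.087
grip_force: 0.0
[170, 103, 23, 15, 280] [180.5 110.4] [0.4745 0.3433 0.125 ] [ 76.2 -73.3  97.2]
[271, 111, 23, 24, 411] [282.2 122.5] [0.4822 0.269  0.125 ] [67.6  1.  97.3]
fl [179, 100, 21, 23, 206] [0.4738 0.3487 0.081 ] [ 76.8 -78.6 141.2]
fl [265, 104, 36, 37, 556] [0.4823 0.2687 0.081 ] [ 67.6   1.2 141.3]
fl [73, 259, 36, 63, 1134] [0.2854 0.4182 0.081 ] [ -92.  -187.5  141.2]
fl [457, 259, 37, 63, 1138] [0.3673 0.0494 0.081 ] [-92.3 190.4 141.5]
fl [254, 330, 306, 21, 4771] [0.2986 0.0976 0.081 ] [-148.9  128.3  141.5]
0.00985242566255821
```

View pics/w2.png

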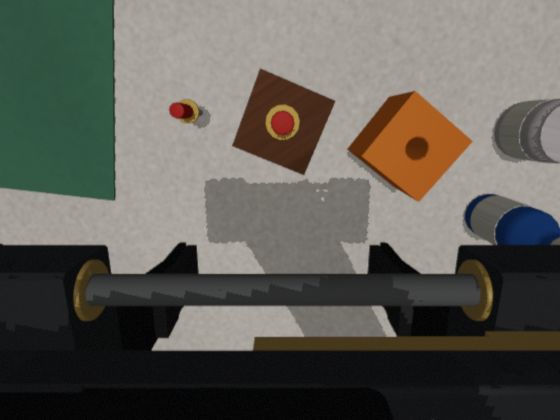

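The view shows the large pin at (282,122), upright in the dark stand, and the small pin at (181,110). I'll centre over the large pin with the gripper half closed, descend and grip.

```bash
python3 -m crank '[[[0.75,0.01,0],0],[[0.75,0.01,0],0],[[0.75,0.02,0],0],[[0,0,0.9],0],[[0,0,0.9],0],[[0,0,0.9],0],[[0,0,0.9],0],[[0,0,0.6],0],[[0,0,0.33],0],[[0,0,0],0],[[0,0,0],0]]' 0.5 && python3 -m crank '[[[0,0,0],0],[[0,0,0],0],[[0,0,0],0],[[0,0,0],0],[[0,0,0],0],[[0,0,0],0]]' 0 40
```

```text
time: 5.95
ee_pos: [0.4822, 0.2706, 0.0875]
eef_rot: [0.994, 0.11, 0.001, -0.0]
ft_force: [0.3, -0.1, 0.1]
width: 0.0437
grip_force: 0.0
time: 6.7
ee_pos: [0.4818, 0.2703, 0.0867]
eef_rot: [0.994, 0.11, 0.0, 0.0]
ft_force: [-0.4, -0.8, 1.9]
width: 0.0167
grip_force: 40.0
```

```bash
python3 -m crank '[[[0,0,-0.3],0],[[0,0,-0.7],0],[[0,0,-0.9],0],[[0,0,-0.9],0],[[0,0,-0.9],0],[[0,0,-0.9],0],[[0,0,-0.6],0],[[0,0,-0.3],0],[[0,0,0],0],[[0,0,0],0]]'
python3 - <<'E'
from h import *
s=sensors.read_state();im=vision.camera("wrist");cv2.imwrite("pics/w3.png",im[:,:,::-1])
c=cam("wrist",s);z=s["ee_pos"][2]
for d in(-.039,.011,.021,.073): print(d,proj(c,np.array(s["ee_pos"])-[0,0,d]))
print(s["ee_pos"],s["width"],s["grip_force"],s["ft_force"])
cv2.imwrite("pics/w3c.png",cv2.resize(im[150:350,180:390,::-1],(630,600),interpolation=cv2.INTER_CUBIC))
E
```

```text
time: 7.95
ee_pos: [0.4814, 0.2701, 0.2507]
eef_rot: [0.994, 0.11, -0.001, 0.0]
ft_force: [-0.8, 0.2, -0.8]
width: 0.0169
grip_force: 40.0
-0.039 [279.3 298.6]
0.011 [280.1 252.1]
0.021 [280.3 245.5]
0.073 [280.7 219.7]
[0.4813771  0.27007874 0.25071961] 0.016908237555723273 40.00002544373274 [-0.81345007  0.20526992 -0.80513607]
```

View pics/w3c.png

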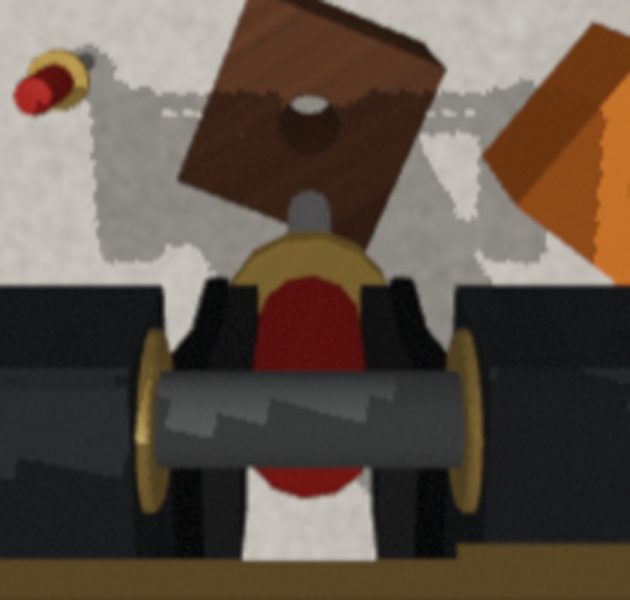

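The crop shows the pin held upright and centred between the fingers, with its tip at (283,213). That agrees with the TCP axis apart from a camera bias of about 1.7 mm in tool y. With that corrected, the knee is at about (0.5485,-0.2207) and the bush hole at about (0.5459,-0.2231). Next I'll carry the pin over.

```bash
python3 -m crank '[[[-0.08,0.5,0],0],[[-0.08,0.9,0],0],[[-0.08,0.95,0],0],[[-0.08,0.95,0],0],[[-0.08,0.95,0],0],[[-0.08,0.95,0],0],[[-0.08,0.95,0],0],[[-0.08,0.95,0],0],[[-0.08,0.95,0],0],[[-0.08,0.95,0],0],[[-0.08,0.95,0],0],[[-0.08,0.95,0],0]]' >/dev/null && python3 -m crank '[[[-0.09,0.95,0],0],[[-0.09,0.95,0],0],[[-0.09,0.95,0],0],[[-0.09,0.95,0],0],[[-0.09,0.95,0],0],[[-0.09,0.86,0],0],[[0,0.5,0.5],0],[[0,0,0.5],0],[[0,0,0.5],0],[[0,0,0],0],[[0,0,0],0]]'
python3 - <<'E'
from h import *
s=sensors.read_state();c=cam("wrist",s);M=R.from_quat(s["eef_rot"]).as_matrix()
print(np.array(s["ee_pos"]).round(4),s["eef_rot"],(M.T@(np.array([.5459,-.2231,s["ee_pos"][2]])-s["ee_pos"])*1e3).round(1))
for n in("wrist","scene","top"):
    im=vision.camera(n);cv2.imwrite(f"pics/{n}4.png",im[:,:,::-1])
    print(n,proj(cam(n,s),np.array(s["ee_pos"])-[0,0,.073]),proj(cam(n,s),[.5485,-.2207,.086]))
w=cv2.imread("pics/wrist4.png");sc=cv2.imread("pics/scene4.png")
o=np.zeros((400,800,3),np.uint8);o[:,:400]=cv2.resize(w[150:250,230:330],(400,400),interpolation=2);o[:,400:]=cv2.resize(sc[100:180,190:270],(400,400),interpolation=2);cv2.imwrite("pics/c4.png",o)
E
```

```text
time: 10.88
ee_pos: [0.5499, -0.2368, 0.2071]
eef_rot: [0.994, 0.111, 0.0, 0.0]
ft_force: [-0.1, -0.2, -1.5]
width: 0.0171
grip_force: 40.0
[ 0.5499 -0.2368  0.2071] [9.93854786e-01 1.10691317e-01 2.79003543e-04 1.34393457e-04] [ -0.9 -14.2  -0. ]
wrist [280.7 219.8] [262.3 201.4]
scene [223.3 138.7] [228.4 160. ]
top [461.7 214.3] [442.8 220.2]
```

View pics/c4.png

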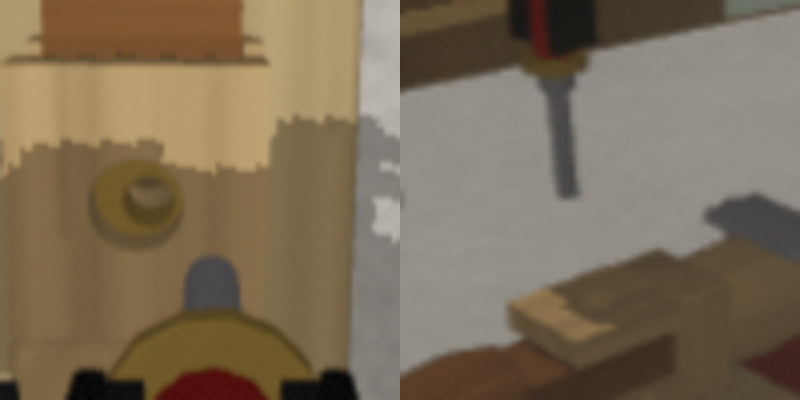

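I overshot by 14 mm in y. The wrist view shows the knee hole at (264,200.5), and with the bias that matches my estimate. I'll correct and descend to about 10 mm above the cheek.

```bash
python3 -m crank '[[[-0.03,-0.24,0.2],0],[[0,-0.23,0.5],0],[[0,0,0.4],0],[[0,0,0.1],0],[[0,0,0],0],[[0,0,0],0]]'
python3 - <<'E'
from h import *
s=sensors.read_state();M=R.from_quat(s["eef_rot"]).as_matrix()
print(np.array(s["ee_pos"]).round(4),(M.T@(np.array([.5459,-.2231,s["ee_pos"][2]])-s["ee_pos"])*1e3).round(1))
for n in("wrist","top"):
    im=vision.camera(n);cv2.imwrite(f"pics/{n}5.png",im[:,:,::-1])
    c=cam(n,s);print(n,proj(c,np.array(s["ee_pos"])-[0,0,.073]),"knee",proj(c,[.5485,-.2207,.086]),"bush",proj(c,[.5459,-.2231,.068]))
w=cv2.imread("pics/wrist5.png");sc=cv2.imread("pics/top5.png")
o=np.zeros((400,800,3),np.uint8);o[:,:400]=cv2.resize(w[160:240,240:320],(400,400),interpolation=2);o[:,400:]=cv2.resize(sc[180:260,400:480],(400,400),interpolation=2);cv2.imwrite("pics/c5.png",o)
E
```

```text
time: 11.78
ee_pos: [0.5459, -0.2241, 0.171]
eef_rot: [0.994, 0.11, 0.0, 0.0]
ft_force: [-0.4, -0.6, -1.8]
width: 0.0171
grip_force: 40.0
[ 0.5459 -0.2241  0.171 ] [ 0.3 -1.  -0. ]
wrist [280.7 219.8] knee [277.2 211.1] bush [279.7 209. ]
top [447.1 220.5] knee [442.8 220.2] bush [440.9 223.4]
```

View pics/c5.png

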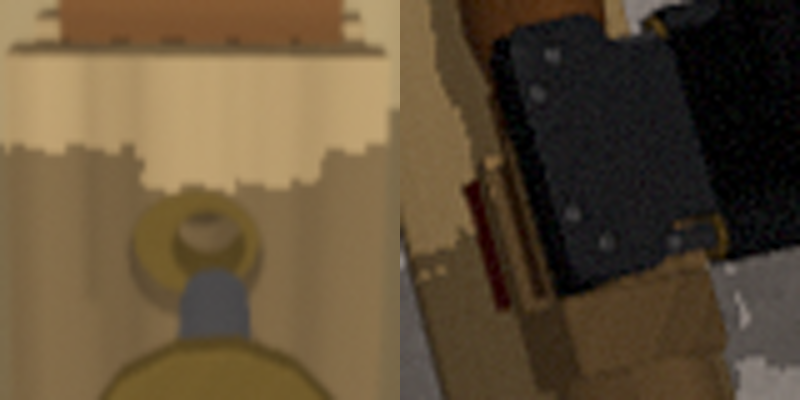

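The wrist view shows the tip (col 283) almost in line with the bush hole (col about 282), and the knee hole is at about (279,210). I'll nudge it over and descend gently to just above the bush.

```bash
python3 -m crank '[[[0.01,-0.02,0],0],[[0,0,0.25],0],[[0,0,0.25],0],[[0,0,0.2],0],[[0,0,0.13],0],[[0,0,0.1],0],[[0,0,0],0],[[0,0,0],0]]' && python3 -m crank '[[[0,0,0.04],0],[[0,0,0.04],0],[[0,0,0.04],0],[[0,0,0],0]]'
```

```text
time: 12.88
ee_pos: [0.5459, -0.2232, 0.143]
eef_rot: [0.994, 0.11, 0.0, 0.0]
ft_force: [-0.5, 0.2, -1.6]
width: 0.0173
grip_force: 40.0
time: 13.38
ee_pos: [0.5456, -0.2232, 0.139]
eef_rot: [0.994, 0.11, -0.0, -0.0]
ft_force: [-0.7, 0.7, -1.5]
width: 0.017
grip_force: 40.0
```

```bash
python3 -m crank '[[[0,0,0.04],0],[[0,0,0.04],0],[[0,0,0.04],0],[[0,0,0.04],0],[[0,0,0],0]]' && python3 -m crank '[[[0,0,0.04],0],[[0,0,0.04],0],[[0,0,0.04],0],[[0,0,0.04],0],[[0,0,0],0]]'
```

```text
time: 14.0
ee_pos: [0.5457, -0.2232, 0.1342]
eef_rot: [0.994, 0.11, -0.0, -0.0]
ft_force: [0.4, -0.3, -1.1]
width: 0.0167
grip_force: 40.0
time: 14.62
ee_pos: [0.5457, -0.2232, 0.1294]
eef_rot: [0.994, 0.11, -0.0, -0.0]
ft_force: [0.8, -0.4, -1.5]
width: 0.0169
grip_force: 40.0
```

The tip is about 12 mm into the bush with no force. Now I'll coax the shin over onto the cheeks' axis.

```bash
python3 -m crank '[[[0.02,-0.01,0],0],[[0.02,-0.01,0],0],[[0.02,-0.01,0],0],[[0.02,-0.02,0],0],[[0.02,-0.01,0],0],[[0.01,0,0],0],[[0,0,0],0],[[0,0,0],0]]'  && python3 -m crank '[[[0,0,0.05],0],[[0,0,0.05],0],[[0,0,0.05],0],[[0,0,0.04],0],[[0,0,0],0]]'
```

```text
time: 15.62
ee_pos: [0.5482, -0.2213, 0.1296]
eef_rot: [0.994, 0.11, -0.0, 0.0]
ft_force: [-4.8, -4.1, 0.5]
width: 0.0171
grip_force: 40.0
time: 16.25
ee_pos: [0.5482, -0.2213, 0.1238]
eef_rot: [0.994, 0.11, -0.0, 0.0]
ft_force: [-3.4, -4.2, 1.2]
width: 0.0167
grip_force: 40.0
```

```bash
python3 -m crank '[[[0,0,0.05],0],[[0,0,0.05],0],[[0,0,0.05],0],[[0,0,0.03],0],[[0,0,0],0]]'  && python3 -m crank '[[[0,0,0.03],0],[[0,0,0.03],0],[[0,0,0],0]]'
```

```text
time: 16.88
ee_pos: [0.5482, -0.2213, 0.1185]
eef_rot: [0.994, 0.11, -0.0, 0.0]
ft_force: [-4.3, -3.5, 1.2]
width: 0.0173
grip_force: 40.0
time: 17.25
ee_pos: [0.5487, -0.2213, 0.1174]
eef_rot: [0.994, 0.11, 0.0, 0.001]
ft_force: [-5.6, -2.4, 5.6]
width: 0.0169
grip_force: 40.0
```

Light contact (about 4 N) at the lower cheek. I'll feel sideways in small steps.

```bash
python3 -m crank '[[[0,-0.02,0],0],[[0,0,0],0]]' && python3 -m crank '[[[0,-0.02,0],0],[[0,0,0],0]]' && python3 -m crank '[[[0.02,0,0],0],[[0,0,0],0]]'
```

```text
time: 17.5
ee_pos: [0.5486, -0.2211, 0.1174]
eef_rot: [0.994, 0.11, 0.0, 0.001]
ft_force: [-4.5, -3.4, 5.6]
width: 0.0173
grip_force: 40.0
time: 17.75
ee_pos: [0.5485, -0.2209, 0.1175]
eef_rot: [0.994, 0.11, 0.0, 0.001]
ft_force: [-4.1, -5.1, 4.9]
width: 0.017
grip_force: 40.0
time: 18.0
ee_pos: [0.5489, -0.2208, 0.1174]
eef_rot: [0.994, 0.11, 0.0, 0.001]
ft_force: [-5.0, -4.3, 6.0]
width: 0.0169
grip_force: 40.0
```

```bash
python3 -m crank '[[[0,0,-0.05],0],[[0.03,-0.02,0],0],[[0.02,-0.01,0],0],[[0,0,0],0],[[0,0,0],0]]' && python3 -m crank '[[[-0.02,0.015,0],0],[[0,0,0],0],[[0,0,0],0]]' && python3 -m crank '[[[0,0,0.03],0],[[0,0,0.03],0],[[0,0,0],0],[[0,0,0],0]]'
```

```text
time: 18.62
ee_pos: [0.5496, -0.2197, 0.118]
eef_rot: [0.994, 0.11, -0.0, 0.001]
ft_force: [-3.1, -6.8, 0.0]
width: 0.0168
grip_force: 40.0
time: 19.0
ee_pos: [0.5494, -0.2199, 0.1181]
eef_rot: [0.994, 0.11, -0.0, 0.001]
ft_force: [-3.5, -4.7, -0.8]
width: 0.017
grip_force: 40.0
time: 19.5
ee_pos: [0.5497, -0.2199, 0.1167]
eef_rot: [0.994, 0.11, 0.0, 0.001]
ft_force: [-3.3, -5.3, 2.1]
width: 0.017
grip_force: 40.0
```

```bash
python3 -m crank '[[[0,0,0.03],0],[[0,0,0],0],[[0,0,0],0]]'
python3 - <<'E'
from h import *
s=sensors.read_state();print(R.from_quat(s["eef_rot"]).as_matrix()[:,2].round(4),np.round(s["torque"],3),np.round(s["ft_force"],2))
E
```

```text
time: 19.88
ee_pos: [0.5497, -0.2198, 0.1158]
eef_rot: [0.994, 0.11, 0.0, 0.001]
ft_force: [-3.2, -4.3, 2.0]
width: 0.0171
grip_force: 40.0
[ 5.0e-04 -1.4e-03 -1.0e+00] [-1.323  0.775  0.005] [-3.19 -4.33  2.01]
```

It went in: the tip is about 2 mm into the lower cheek at 2 N. I'll keep going gently.

```bash
python3 -m crank '[[[0,0,0.03],0],[[0,0,0.03],0],[[0,0,0.03],0],[[0,0,0],0]]'; python3 -m crank '[[[0,0,0.04],0],[[0,0,0.04],0],[[0,0,0.04],0],[[0,0,0],0]]'
```

```text
time: 20.38
ee_pos: [0.5497, -0.2198, 0.1131]
eef_rot: [0.994, 0.11, 0.0, 0.001]
ft_force: [-2.9, -4.5, 1.5]
width: 0.017
grip_force: 40.0
time: 20.88
ee_pos: [0.5497, -0.2198, 0.1095]
eef_rot: [0.994, 0.11, 0.0, 0.001]
ft_force: [-3.1, -5.1, 1.3]
width: 0.0168
grip_force: 40.0
```

```bash
python3 -m crank '[[[0,0,0.03],0],[[0,0,0.03],0],[[0,0,0.03],0],[[0,0,0],0]]'; python3 -m crank '[[[0,0,0.03],0],[[0,0,0.03],0],[[0,0,0.03],0],[[0,0,0],0]]'
```

```text
time: 21.38
ee_pos: [0.5497, -0.2198, 0.1068]
eef_rot: [0.994, 0.11, 0.0, 0.001]
ft_force: [-3.7, -4.4, 2.0]
width: 0.0171
grip_force: 40.0
time: 21.88
ee_pos: [0.5497, -0.2199, 0.1041]
eef_rot: [0.994, 0.11, 0.0, 0.001]
ft_force: [-3.3, -5.8, 1.7]
width: 0.0167
grip_force: 40.0
```

Shoulder is in (flange about 6 mm above the cheek).

```bash
python3 -m crank '[[[0,0,0.04],0],[[0,0,0.04],0],[[0,0,0.04],0],[[0,0,0],0]]'; python3 -m crank '[[[0,0,0.03],0],[[0,0,0.03],0],[[0,0,0],0],[[0,0,0],0]]';  python3 -m crank '[[[0,0,0.03],0],[[0,0,0],0],[[0,0,0],0]]'
```

```text
time: 22.38
ee_pos: [0.5496, -0.2199, 0.1004]
eef_rot: [0.994, 0.11, 0.0, 0.001]
ft_force: [-3.2, -4.5, 0.6]
width: 0.0168
grip_force: 40.0
time: 22.88
ee_pos: [0.5496, -0.2199, 0.0986]
eef_rot: [0.994, 0.11, 0.0, 0.001]
ft_force: [-3.8, -4.5, 1.2]
width: 0.0173
grip_force: 40.0
time: 23.25
ee_pos: [0.5496, -0.22, 0.098]
eef_rot: [0.994, 0.11, 0.0, 0.001]
ft_force: [-4.1, -4.6, 5.0]
width: 0.0171
grip_force: 40.0
```

```bash
python3 -m crank '[[[-0.02,0.02,0.02],0],[[0,0,0],0],[[0,0,0],0]]'; python3 -m crank '[[[-0.01,0.01,0.02],0],[[0,0,0],0],[[0,0,0],0]]'
```

```text
time: 23.62
ee_pos: [0.5496, -0.2201, 0.0979]
eef_rot: [0.994, 0.11, 0.0, 0.001]
ft_force: [-4.6, -2.8, 7.0]
width: 0.0172
grip_force: 40.0
time: 24.0
ee_pos: [0.5496, -0.2201, 0.0978]
eef_rot: [0.994, 0.11, 0.001, 0.001]
ft_force: [-6.1, -1.6, 11.6]
width: 0.0173
grip_force: 40.0
```

Seated firmly: about 11 N with no further travel. Now I'll release and retreat straight up, opening to 0.5, then check.

```bash
python3 -m crank '[[[0,0,0],0],[[0,0,0],0],[[0,0,0],0],[[0,0,0],0]]' 0.5; python3 -m crank '[[[0,0,-0.3],0],[[0,0,-0.7],0],[[0,0,-0.9],0],[[0,0,-0.9],0],[[0,0,-0.9],0],[[-0.7,0,-0.5],0],[[-0.7,0,0],0],[[-0.7,0,0],0],[[-0.3,0,0],0],[[0,0,0],0],[[0,0,0],0]]'
python3 - <<'E'
from h import *
w=vision.camera("wrist")[:,:,::-1];sc=vision.camera("scene")[:,:,::-1];s=sensors.read_state();print(proj(cam("wrist",s),[.5485,-.2207,.092]))
o=np.zeros((600,800,3),np.uint8);o[:,:400]=cv2.resize(w[60:210,230:330],(400,600),interpolation=2);o[:400,400:]=cv2.resize(sc[120:200,190:270],(400,400),interpolation=2);o[400:,400:680]=cv2.resize(sc,(280,200),interpolation=cv2.INTER_AREA);cv2.imwrite("pics/c6.png",o)
E
```

```text
time: 24.5
ee_pos: [0.5491, -0.2196, 0.0961]
eef_rot: [0.994, 0.11, 0.0, -0.0]
ft_force: [-0.6, 0.4, 0.1]
width: 0.0422
grip_force: 0.0
time: 25.88
ee_pos: [0.4794, -0.2352, 0.2224]
eef_rot: [0.994, 0.111, 0.0, -0.0]
ft_force: [0.4, -0.3, -0.3]
width: 0.0438
grip_force: 0.0
[282.3 118.4]
```

View pics/c6.png

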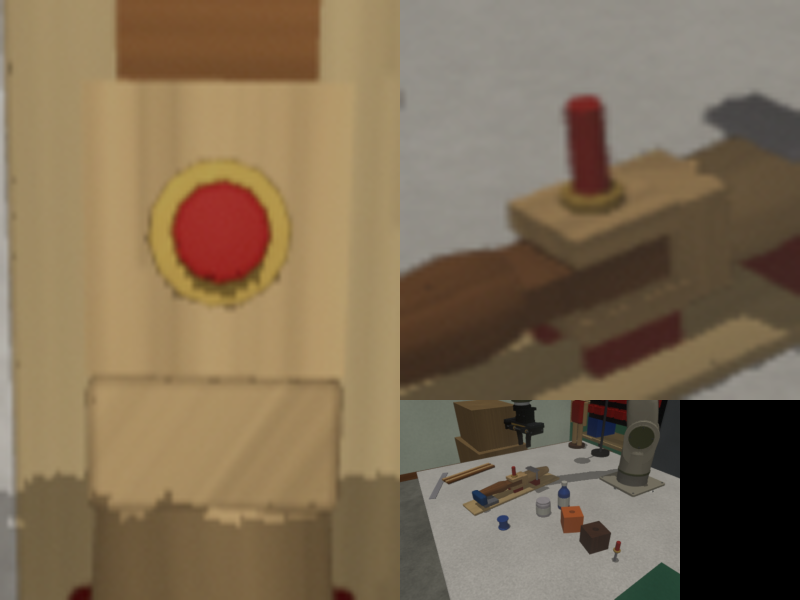

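The pin stands upright with its flange flush on the cheek (wrist view around (285,118)). The glue bottle, spool and tin are where they were. I'm handing the job in.

```bash
python3 -c "from bench import r; print(r.close_job())"
```

```text
the job is handed in; nothing more can be done
None
```

The knee pin is threaded through the upper cheek, the bush and the lower cheek, with its flange flush on the upper cheek and the gripper clear; I handed the job in at about 26 s, with wrist-force readings between moves no higher than about 13 N.

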